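Find the full bearing tub by its weight and stand it in the caddy

ROBOT

A 7-joint arm with a two-finger parallel gripper is mounted at the origin on the work surface. World frame = base frame: x ahead of the robot, y to its left, z up, the work surface at z = 0. Lengths are in m, angles in rad, forces in N, time in s.
With the tool pointing down it reaches from about 0.425 to 0.825 m from the base axis. Payload 3.6 kg.
Tool frame: the origin (TCP) lies between the finger pads; the fingertips stand 22 mm ahead of it and the grasp point (between the pads) lies 3 mm ahead of it; z points along the fingers, y is the line along which they close (so a half turn about z gives the same grasp; the last joint's range is limited). The gripper opens to 85 mm and grips with 20 to 120 N. Pads are 22 mm wide; open, the fingers measure 114 mm over their backs; the gripper's body (76 mm by 85 mm) begins 54 mm behind the grasp point. The pads swing forward as they close: fully open they stand 13 mm farther back than shut.
Start: joints at [-1.208, 0.615, -0.013, 1.423, 0.008, 1.103, -0.04], TCP at [0.247, 0.601, 0.253] pointing down, gripper open.
Joint ranges: [-3.12, 3.12], [-0.3, 2.06], [-1.34, 1.32], [0.26, 2.42], [-1.36, 4.5], [0.01, 1.98], [-2.84, 2.84]. Speed limits (rad/s): [2.79, 2.79, 3.14, 3.14, 3.14, 3.14, 3.14].

INTERFACE

Orientations are given as [roll, pitch, yaw] about the fixed x, y, z axes, in that order (R = Rz(yaw) Ry(pitch) Rx(roll)).
In Python, from cell import bot gives the robot as it stands. The module is installed in compiled form; this text tells all that it offers.
- The arm moves only by the shell command python3 -m jog 'ROWS' [OPENING]. ROWS is a JSON object of lists of equal length, an entry for each row: "dp": the shift along the tool's x, y, z in mm, a list of three; "turn": the turn about the tool's z in rad. A call has 1 to 5 rows; each row is the pose to reach, as a shift and turn from the pose commanded when the call began, along the tool's axes at that moment; what a row does not reach only later rows make up. A row lasts 1/10 s, in which the tool goes at most 50 mm and 8.59 degrees, less where a joint would pass 70% of its speed; a pose out of reach is approached as far as the arm can. A call with a gripper value outside its range is refused whole. OPENING is the opening, from 0 (shut) to 1 (fully open), set as the call begins (- or left out, the last holds). The fingers move at their own pace and stop on an object; the grip force is fixed at half the most. Time passes only in rows, so rows that repeat a pose let the fingers close. It gives the time, the measured TCP pose, the force, the opening and the grip force at its end, in the units of the state.
- bot.state(): the state, without advancing time (a new reading comes with each control period).
- bot.capture(name): name is "scene" or "top" or "wrist"; returns the picture (480x640x3 uint8, red, green, blue); there is no depth.
- bot.calibration(name): a dict with "intrinsics" (3x3 intrinsics, pixels), "rvec" (rotation vector, rad) and "tvec" (3), from world to camera coordinates, as OpenCV has them; the wrist camera has in their place "hand_eye" (4x4, takes a point from camera to tool coordinates, whose origin is the TCP and whose axes are the flange's). Camera axes: x right, y down, z forward; pixel columns grow to the right and rows downward; lengths in m; the calibration is good to about 2 mm. A picture is of the moment at which its call begins: read the wrist's pose just before it. calibration takes no time and is no camera call.
- bot.finish_job(): hands the job in; it is judged then, once.
The state is a dict: "t": time; "qpos": joint angles; "qvel": joint speeds; "tau": joint torques, N m; "tool_pos": TCP position; "orientation": TCP orientation; "contact_force": force on the tool from outside, world axes, zero at the start; "moment": the same for the moment, N m; "grip_width": finger opening in m; "grip_force": force on a finger pad.
Only numpy, scipy, OpenCV 4.12 (cv2) and the standard library are available. Lean on these libraries where they do the work, as an engineer would, in place of code of your own. Each camera call takes 0.05 s, during which the arm holds its last target. There are 200 camera calls.

TASK

One of the three look-alike tubs in the leaning blue rack is still full of bearings; the other two are empty, and only their weight tells. Find the full one by feel and set it down gently, upright, in the bay of the green caddy that is free. Both empty tubs must end up seated in the rack as they were, in any of its three seats, and the other things on the bench are to be left alone.

Things in the scene. Friction and masses are not known exactly. Their poses are not given: they have to be found in the camera images.
- tub_a: white tub 55 mm across, 68 mm high, yellow band, red lid 52 mm across on top; 90 mm high in all. Origin: centre of its underside; z runs up through the lid. The three tubs look alike: one is full of steel bearings (0.5 to 0.77 kg), two are empty (0.11 to 0.19 kg). At the start each leans in a seat of the rack; any of them may be the full one.
- tub_b: white tub 55 mm across, 68 mm high, yellow band, red lid 52 mm across on top; 90 mm high in all. Origin: centre of its underside; z runs up through the lid. The three tubs look alike: one is full of steel bearings (0.5 to 0.77 kg), two are empty (0.11 to 0.19 kg). At the start each leans in a seat of the rack; any of them may be the full one.
- tub_c: white tub 55 mm across, 68 mm high, yellow band, red lid 52 mm across on top; 90 mm high in all. Origin: centre of its underside; z runs up through the lid. The three tubs look alike: one is full of steel bearings (0.5 to 0.77 kg), two are empty (0.11 to 0.19 kg). At the start each leans in a seat of the rack; any of them may be the full one.
- rack: blue rack fixed to the bench, 326 mm along its y, 110 mm along x. Three seats 100 mm apart lean 28 degrees: a seated tub's axis is (0.47, 0, 0.88) in the rack's frame (top away from the robot). A tub leans on a back plate on its +x side, 56 mm high along the tub; open in front. Ridges 16 mm high, 14 mm thick between seats; end plates 22 mm high. Origin: on the bench under the middle seat
- seat0 (a point): point where the underside centre of a tub rests in the first (-y end) seat of the rack, 60 mm above the bench; axes are the rack's (not leaning)
- seat1 (a point): point where the underside centre of a tub rests in the middle seat of the rack, 60 mm above the bench; axes are the rack's (not leaning)
- seat2 (a point): point where the underside centre of a tub rests in the last (+y end) seat of the rack, 60 mm above the bench; axes are the rack's (not leaning)
- caddy: green open caddy fixed to the bench, 180 mm along its x, 92 mm along its y, 36 mm high, walls and floor 4 mm thick. A divider makes two bays 84 mm square, one nearer the robot and one further away; one holds the grease jar, the other is free. Origin: centre of its underside
- bay0 (a point): centre of the inner floor of the caddy bay nearer the robot, 4 mm above the bench
- bay1 (a point): centre of the inner floor of the caddy bay further from the robot, 4 mm above the bench
- grease_jar: amber jar with a black cap, 52 mm across, 66 mm high, standing in one of the two caddy bays; leave it there. Origin: centre of its underside
- drink_can: upright drink can, 66 mm across, 115 mm high, on the bench; bystander. Origin: centre of its underside
- pedal: black and steel bicycle pedal, 90 x 107 x 24 mm, lying on the bench beyond the work; bystander. Origin: centre of its underside
- wrench: steel wrench 170 mm long, lying on the bench between the robot and the work; bystander. Origin: centre of its underside, x along it
Mind the look-alikes: they are no part of the job. What is shaped like the tub_c but turquoise is not meant. What is shaped like the grease_jar but turquoise is not meant.

How it is judged:
By the outcome, as a careful person would: the job done as asked, in the order asked, and still so for the second after the job is handed in, with the robot touching nothing.
It also fails if it takes over 56 s, if anything falls off the work surface, if the arm or the gripper's body presses on something with over 40 N, if the wrist force passes 120 N, or if a joint passes its speed limit or range.

## Working session

There is one attempt and no reset: what is moved stays moved. The work goes in short steps, Python scripts to look and compute and a shell command to move; the robot and the scene stay as the last step left them, time stands still between calls to the robot, and variables do not carry over. Pictures are saved under pics/ and viewed, at most 10 in all, crops included, and the job is handed in when it is done.

```bash
mkdir -p pics; python3 - <<'E'
from cell import bot
import cv2,numpy as np
print(bot.state())
for n in("scene","top"):
    cv2.imwrite(f"pics/{n}1.png",bot.capture(n)[:,:,::-1]);print(bot.calibration(n))
print(bot.calibration("wrist"))
E
```

```text
{'t': 0.0, 'qpos': array([-1.20750295,  0.61591353, -0.01266471,  1.42492943,  0.00812339,
        1.10338266, -0.04040629]), 'qvel': array([ 0.00330562,  0.00046539,  0.00268039, -0.00021988, -0.0007198 ,
       -0.00206849, -0.00020572]), 'tau': array([ 5.47605559e-04, -4.69210482e+01,  2.59375535e-01, -1.71034491e+01,
        9.92469897e-03,  9.61654441e-03, -1.34757272e-05]), 'tool_pos': array([0.24669849, 0.60059011, 0.25213151]), 'orientation': array([-3.13901023e+00,  3.05715926e-05,  2.75190983e+00]), 'contact_force': array([0.62811993, 0.38177795, 0.99295765]), 'moment': array([ 0.01244706,  0.03001086, -0.02686443]), 'grip_force': 0.0, 'grip_width': 0.08510843989978245}
{'intrinsics': array([[615.63175649,   0.        , 323.35663494],
       [  0.        , 615.63175649, 231.60401441],
       [  0.        ,   0.        ,   1.        ]]), 'rvec': array([ 0.71212651,  2.7312363 , -0.98300828]), 'tvec': array([ 0.49953186, -0.20793991,  1.35640373])}
{'intrinsics': array([[607.08409067,   0.        , 317.85992884],
       [  0.        , 607.08409067, 236.72696144],
       [  0.        ,   0.        ,   1.        ]]), 'rvec': array([ 2.13818187, -2.14415485,  0.17475886]), 'tvec': array([0.0611254 , 0.60817394, 1.27591544])}
{'intrinsics': array([[388.14469147,   0.        , 320.25124013],
       [  0.        , 388.14469147, 244.7545877 ],
       [  0.        ,   0.        ,   1.        ]]), 'hand_eye': array([[-1.83478481e-05, -9.53346689e-01, -3.01877608e-01,
         7.83652449e-02],
       [ 9.99999930e-01,  9.54580935e-05, -3.62241191e-04,
         3.06725566e-04],
       [ 3.74158101e-04, -3.01877593e-01,  9.53346620e-01,
        -1.20771536e-01],
       [ 0.00000000e+00,  0.00000000e+00,  0.00000000e+00,
         1.00000000e+00]])}
```

View pics/scene1.png

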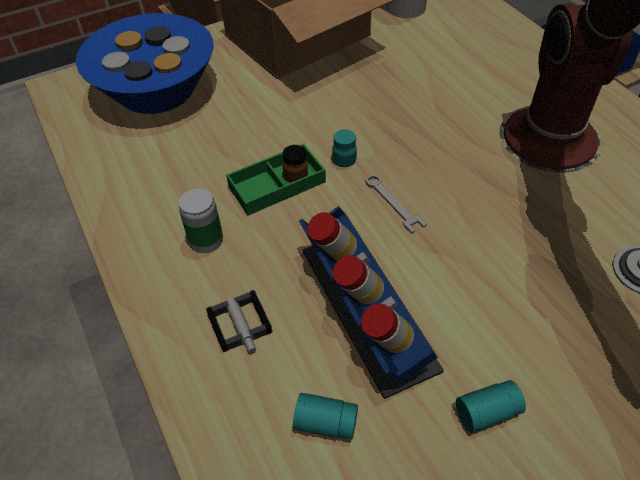

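View pics/top1.png

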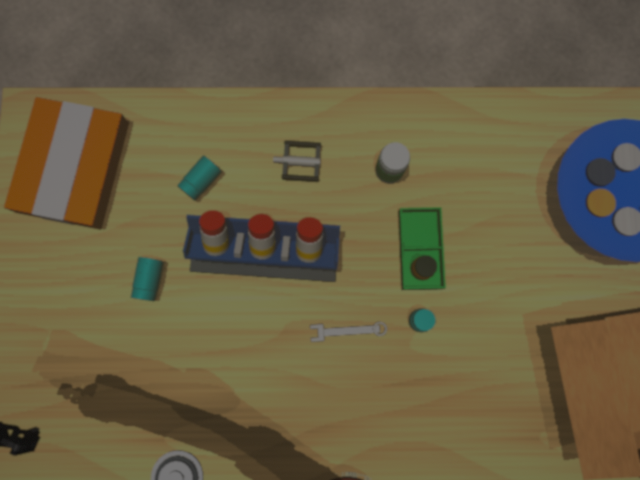

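The scene camera shows the three tubs leaning with lids near (323,226), (350,270) and (380,320), and the jar in the bay nearer the robot, so bay1 is free. In the top view the rack lids are near (213,218), (261,223) and (310,228), with the caddy at (421,249). I'll enlarge both.

```bash
python3 - <<'E'
import cv2
a=cv2.imread("pics/top1.png")[195:300,180:450];b=cv2.imread("pics/scene1.png")[130:400,220:450]
cv2.imwrite("pics/tc.png",cv2.resize(a,None,fx=2.9,fy=2.9,interpolation=2))
cv2.imwrite("pics/sc.png",cv2.resize(b,None,fx=2.2,fy=2.2,interpolation=2))
E
```

```text
(no output)
```

View pics/tc.png

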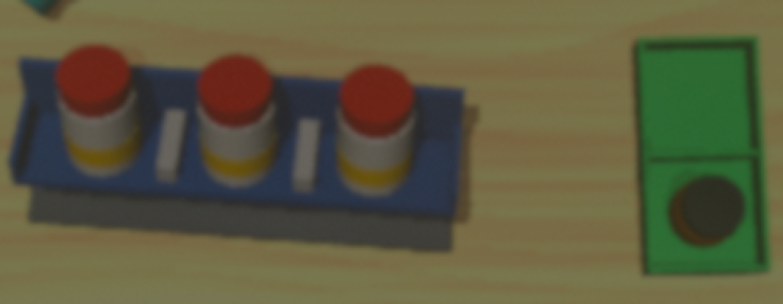

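View pics/sc.png

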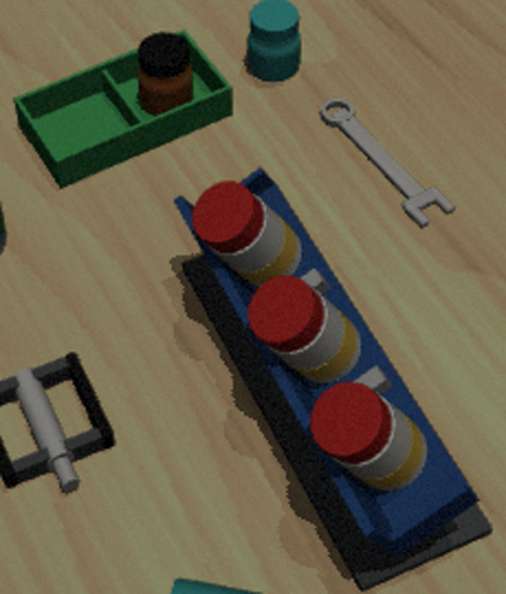

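```bash
cat > h.py <<'E'
import numpy as np,cv2
from scipy.optimize import least_squares
from scipy.spatial.transform import Rotation as R
from cell import bot
C={n:bot.calibration(n) for n in("scene","top")}
def proj(n,P):
    c=C[n];return cv2.projectPoints(np.array(P,float).reshape(-1,1,3),c["rvec"],c["tvec"],c["intrinsics"],None)[0][:,0]
def w(p,P): # pose x,y,yaw
    c,s=np.cos(p[2]),np.sin(p[2]);P=np.array(P,float)
    return np.c_[p[0]+c*P[:,0]-s*P[:,1],p[1]+s*P[:,0]+c*P[:,1],P[:,2]]
E
python3 - <<'E'
from h import *
T=lambda l:(np.array(l)+.5)/2.9-.5+[180,195]
S=lambda l:(np.array(l)+.5)/2.2-.5+[220,130]
a=np.deg2rad(28)
L=[[.09*np.sin(a),.1*k,.06+.09*np.cos(a)] for k in(1,0,-1)]
def fit(x0,*obs):
    def f(p):return np.concatenate([(proj(n,w(p,P))-u).ravel() for n,P,u in obs])
    r=least_squares(f,x0);print(r.x.round(4),r.fun.reshape(-1,2).round(1).tolist());return r.x
t=T([(94,76),(236,86),(376,96)]);s=S([(350,420),(285,311),(228,216)])
for o in ([("top",L,t)],[("scene",L,s)],[("top",L,t),("scene",L,s)]): fit([.6,.15,0],*o)
K=[[.09,.046,.036],[.09,-.046,.036],[-.09,-.046,.036],[-.09,.046,.036]]
kt=T([(636,40),(756,38),(769,272),(644,273)]);ks=S([(58,163),(15,98),(186,33),(232,88)])
for o in ([("top",K,kt)],[("scene",K,ks)],[("top",K,kt),("scene",K,ks)]): fit([.6,-.15,0],*o)
E
```

```text
[ 0.5775  0.179  -0.0743] [[-0.3, -0.0], [-0.2, -0.0], [0.5, 0.0]]
[ 0.5785  0.1831 -0.0779] [[0.3, 0.7], [0.1, 0.1], [-0.4, -1.0]]
[ 0.5779  0.1813 -0.0768] [[-1.3, -0.4], [-1.3, -0.2], [-0.6, -0.1], [0.0, -0.4], [-0.2, -0.8], [-0.7, -1.9]]
[ 0.5848 -0.1681  0.0133] [[0.0, -0.4], [0.0, -0.3], [-0.4, 0.2], [0.4, 0.5]]
[ 0.586  -0.1693  0.0152] [[-0.4, -0.0], [-0.2, 0.4], [-0.1, -1.0], [0.7, 0.5]]
[ 0.5855 -0.1687  0.014 ] [[0.2, -0.7], [0.2, -0.6], [-0.2, -0.2], [0.7, 0.2], [-0.1, 0.0], [0.2, 0.5], [0.3, -0.9], [1.1, 0.6]]
```

```bash
cat >> h.py <<'E'
rack=(.578,.1812,-.076);cad=(.5855,-.1685,.014)
def seat(k,d=.051,z=.105,dx=0):
    p=w(rack,[[d*np.sin(np.deg2rad(28))+dx,.1*(k-1),z]])[0];return np.r_[p,rack[2]+np.pi]
def bay(x=0,y=0,z=.25):
    p=w(cad,[[.044+x,y,z]])[0];return np.r_[p,cad[2]+np.pi]
def go(*Ts):
    s=bot.state();o=R.from_euler("xyz",s["orientation"])
    print("t",s["t"],s["tool_pos"].round(4),s["orientation"].round(3),"F",s["contact_force"].round(2),"M",s["moment"].round(3),round(s["grip_width"],4),round(s["grip_force"],1))
    for T in Ts:
        d=o.inv().apply(T[:3]-s["tool_pos"])*1000
        t=-(T[3]-s["orientation"][2]+np.pi)%(2*np.pi)-np.pi if 0 else -((T[3]-s["orientation"][2]+np.pi)%(2*np.pi)-np.pi)
        print("to",T.round(4),"dp",d.round(1),"turn",round(t,3))
E
python3 -c "
from h import *
for k in (2,1,0): go(seat(k,z=.25))"
```

```text
t 0.1 [0.2467 0.6007 0.2522] [-3.139  0.     2.752] F [-0.28  0.53  0.74] M [-0.006 -0.034 -0.009] 0.0855 0.0
to [0.6095 0.2791 0.25   3.0656] dp [-457.7 -159.6    2.6] turn -0.314
t 0.1 [0.2467 0.6007 0.2522] [-3.139  0.     2.752] F [-0.28  0.53  0.74] M [-0.006 -0.034 -0.009] 0.0855 0.0
to [0.6019 0.1794 0.25   3.0656] dp [-488.6 -254.7    2.8] turn -0.314
t 0.1 [0.2467 0.6007 0.2522] [-3.139  0.     2.752] F [-0.28  0.53  0.74] M [-0.006 -0.034 -0.009] 0.0855 0.0
to [0.5943 0.0797 0.25   3.0656] dp [-519.4 -349.9    3.1] turn -0.314
```

```bash
python3 -m jog '{"dp":[[-46,-16,0],[-92,-32,0],[-137,-48,0],[-183,-64,0],[-229,-80,0]],"turn":[-0.1,-0.2,-0.314,-0.314,-0.314]}' 0.8; python3 -c "
from h import *
go(seat(2,z=.25))"
```

```text
t: 0.6
tool_pos: [0.4295, 0.4385, 0.2528]
orientation: [-3.141, -0.001, 3.066]
contact_force: [0.6, 1.2, 0.0]
grip_width: 0.0685
grip_force: 0.0
t 0.6 [0.4295 0.4385 0.2528] [-3.141e+00 -1.000e-03  3.066e+00] F [0.55 1.22 0.  ] M [ 0.031 -0.05   0.031] 0.0685 0.0
to [0.6095 0.2791 0.25   3.0656] dp [-191.5 -145.3    2.8] turn 0.0
```

```bash
python3 -m jog '{"dp":[[-40,-30,0],[-80,-60,0],[-119,-90,0],[-158,-120,0],[-191,-145,0]],"turn":[0,0,0,0,0]}'; python3 - <<'E'
from h import *
go(seat(2),seat(2,z=.16))
s=bot.state();im=bot.capture("wrist")
H=np.eye(4);H[:3,:3]=R.from_euler("xyz",s["orientation"]).as_matrix();H[:3,3]=s["tool_pos"]
c=bot.calibration("wrist");M=np.linalg.inv(H@c["hand_eye"])
L=[[.09*np.sin(.4887)+.026*(np.cos(a)*np.cos(.4887)),.1*k+.026*np.sin(a),.06+.09*np.cos(.4887)-.026*np.cos(a)*np.sin(.4887)] for k in (1,0,-1) for a in np.arange(0,6.28,.3)]
P=w(rack,L)
u=cv2.projectPoints(P.reshape(-1,1,3),cv2.Rodrigues(M[:3,:3])[0],M[:3,3],c["intrinsics"],None)[0][:,0]
b=im[:,:,::-1].copy()
for q in u: cv2.circle(b,tuple(int(v) for v in q),1,(0,255,0),-1)
cv2.imwrite("pics/w1.png",b)
E
```

```text
t: 1.1
tool_pos: [0.6097, 0.278, 0.2526]
orientation: [-3.14, -0.0, 3.063]
contact_force: [0.5, -0.2, 0.3]
grip_width: 0.0682
grip_force: 0.0
t 1.1 [0.6097 0.278  0.2526] [-3.14  -0.     3.063] F [ 0.49 -0.25  0.29] M [ 0.001 -0.029 -0.012] 0.0682 0.0
to [0.6095 0.2791 0.105  3.0656] dp [  0.3   1.4 147.6] turn -0.002
to [0.6095 0.2791 0.16   3.0656] dp [ 0.3  1.3 92.6] turn -0.002
```

View pics/w1.png

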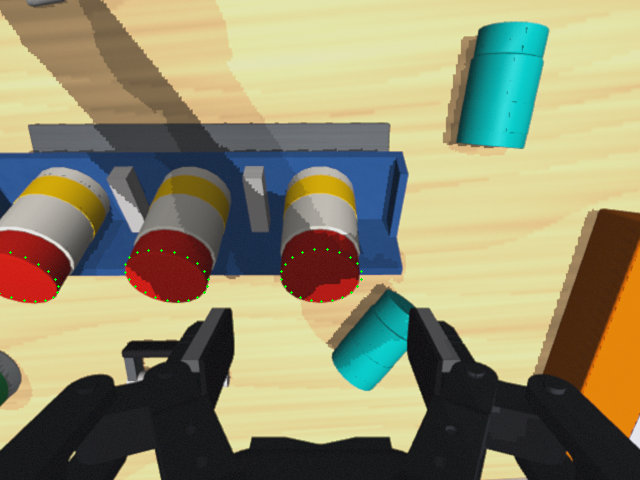

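The predicted lid rims (green dots) lie on the lids at (320,275) and (167,265), and the tub is centred between the fingers, so the pose is good. I'm going down.

```bash
python3 -m jog '{"dp":[[0,1,45],[0,1,85],[0,1,115],[0,1,138],[0,1,147.5]],"turn":[0,0,0,0,0]}';  python3 -m jog '{"dp":[[0,0,0],[0,0,0],[0,0,0],[0,0,0]],"turn":[0,0,0,0]}' 0.5;python3 -c "
from h import *
go(seat(2))"
```

```text
t: 1.65
tool_pos: [0.6058, 0.2814, 0.1023]
orientation: [-3.138, -0.006, 3.066]
contact_force: [-0.6, -0.2, 0.2]
grip_width: 0.0682
grip_force: 0.0
t: 2.05
tool_pos: [0.6069, 0.2822, 0.1056]
orientation: [-3.141, -0.002, 3.066]
contact_force: [-3.2, -0.6, -5.5]
grip_width: 0.0541
grip_force: 63.9
t 2.05 [0.6069 0.2822 0.1056] [-3.141e+00 -2.000e-03  3.066e+00] F [-3.23 -0.62 -5.48] M [-0.256  0.556  0.046] 0.0541 63.9
to [0.6095 0.2791 0.105  3.0656] dp [-2.8 -2.9  0.6] turn 0.001
```

```bash
python3 -m jog '{"dp":[[0,0,-5],[0,0,-12],[0,0,-20],[0,0,-20],[0,0,-20]],"turn":[0,0,0,0,0]}'; python3 -m jog '{"dp":[[0,0,0],[0,0,0],[0,0,0]],"turn":[0,0,0]}'; python3 -c "
from h import *
go(seat(2));go(seat(2))"
```

```text
t: 2.55
tool_pos: [0.6084, 0.2824, 0.1266]
orientation: [3.141, 0.001, 3.066]
contact_force: [-0.3, -1.2, -5.1]
grip_width: 0.0543
grip_force: 64.5
t: 2.85
tool_pos: [0.6078, 0.2821, 0.1254]
orientation: [-3.141, -0.001, 3.066]
contact_force: [0.3, -0.2, -7.1]
grip_width: 0.0545
grip_force: 64.5
t 2.85 [0.6078 0.2821 0.1254] [-3.141e+00 -1.000e-03  3.066e+00] F [ 0.29 -0.18 -7.07] M [ 0.05  -0.02   0.047] 0.0545 64.5
to [0.6095 0.2791 0.105  3.0656] dp [-1.9 -2.8 20.4] turn 0.0
t 2.85 [0.6078 0.2821 0.1254] [-3.141e+00 -1.000e-03  3.066e+00] F [ 0.29 -0.18 -7.07] M [ 0.05  -0.02   0.047] 0.0545 64.5
to [0.6095 0.2791 0.105  3.0656] dp [-1.9 -2.8 20.4] turn 0.0
```

```bash
python3 -m jog '{"dp":[[0,0,-20],[0,0,-50],[0,0,-80],[0,0,-100],[0,0,-105]],"turn":[0,0,0,0,0]}';for i in 1 2; do python3 -m jog '{"dp":[[0,0,0],[0,0,0]],"turn":[0,0]}'|grep contact; done; python3 - <<'E'
from h import *
go(bay());cv2.imwrite("pics/s2.png",cv2.resize(bot.capture("scene")[130:430,220:520,::-1],None,fx=2,fy=2))
E
```

```text
t: 3.35
tool_pos: [0.6094, 0.2829, 0.234]
orientation: [3.138, 0.005, 3.066]
contact_force: [-0.1, 0.1, -5.5]
grip_width: 0.054
grip_force: 65.3
contact_force: [-0.2, 0.2, -6.0]
contact_force: [0.4, -0.7, -5.8]
t 3.75 [0.6074 0.2819 0.2292] [-3.140e+00 -2.000e-03  3.066e+00] F [ 0.41 -0.73 -5.84] M [ 0.002  0.023 -0.033] 0.054 65.2
to [ 0.6295 -0.1679  0.25    3.1556] dp [ -56.  -446.8  -20.3] turn -0.09
```

View pics/s2.png

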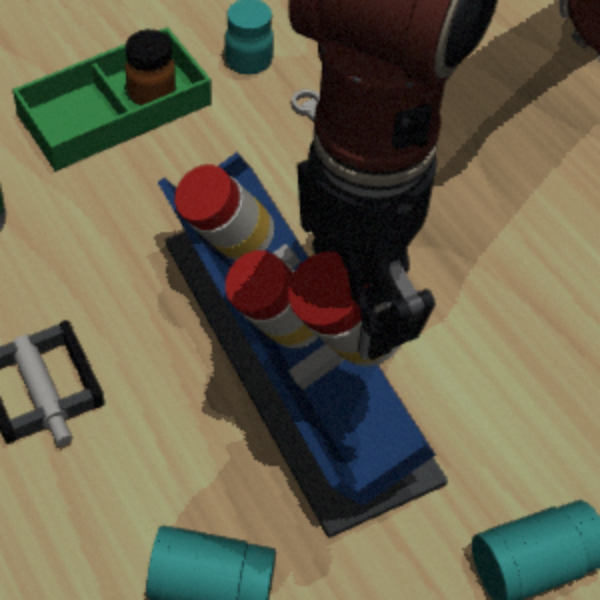

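The grip carries about 5.8 N, so this is the full tub. It is held firmly, still leaning, and the others are seated. I'm carrying it over the free far bay.

```bash
python3 -m jog '{"dp":[[-4,-25,-20],[-10,-70,-35],[-18,-118,-35],[-26,-165,-35],[-34,-212,-35]],"turn":[0,-0.02,-0.04,-0.06,-0.09]}'; python3 -c "
from h import *
go(bay(x=.015,z=.25))"
```

```text
t: 4.3
tool_pos: [0.6257, 0.0663, 0.2658]
orientation: [-3.141, 0.0, -3.126]
contact_force: [0.5, -0.0, -5.7]
grip_width: 0.0539
grip_force: 65.4
t 4.3 [0.6257 0.0663 0.2658] [-3.141  0.    -3.126] F [ 0.47 -0.   -5.69] M [ 0.039 -0.137  0.033] 0.0539 65.4
to [ 0.6445 -0.1677  0.25    3.1556] dp [ -15.1 -234.2   15.9] turn 0.001
```

```bash
python3 -m jog '{"dp":[[-4,-48,0],[-7,-96,0],[-10,-144,0],[-13,-190,0],[-15,-220,0]],"turn":[0,0,0,0,0]}' >/dev/null; python3 -m jog '{"dp":[[0,-10,10],[0,-14,40],[0,-14,70],[0,-14,100],[0,-14,120]],"turn":[0,0,0,0,0]}'; python3 -c "
from h import *
go(bay(x=.015,z=.062))"
```

```text
t: 5.3
tool_pos: [0.6427, -0.1638, 0.1426]
orientation: [3.139, -0.005, -3.126]
contact_force: [-0.2, 0.3, -6.4]
grip_width: 0.0542
grip_force: 65.4
t 5.3 [ 0.6427 -0.1638  0.1426] [ 3.139 -0.005 -3.126] F [-0.17  0.34 -6.39] M [-0.024  0.058  0.014] 0.0542 65.4
to [ 0.6445 -0.1677  0.062   3.1556] dp [-2.1 -4.1 80.5] turn 0.002
```

```bash
python3 -m jog '{"dp":[[-2,-3,15],[-2,-3,30],[-2,-3,42],[-2,-3,50],[-2,-3,50]],"turn":[0,0,0,0,0]}'|grep -E "tool|contact"; python3 - <<'E'
from h import *
go(bay(x=.015,z=.062));cv2.imwrite("pics/w2.png",bot.capture("wrist")[:,:,::-1]);cv2.imwrite("pics/s3.png",cv2.resize(bot.capture("scene")[100:280,180:380,::-1],None,fx=3,fy=3))
a=cv2.imread("pics/s3.png");b=cv2.imread("pics/w2.png")[200:480,160:480]
b=cv2.resize(b,(200*540//200*0+400,350));c=np.zeros((540,800,3),np.uint8);c[:450,:400]=cv2.resize(a,(500,450))[:,50:450];c[:350,400:]=b
cv2.imwrite("pics/c3.png",c)
E
```

```text
tool_pos: [0.6455, -0.1682, 0.0946]
contact_force: [-1.1, -0.1, -5.7]
t 5.8 [ 0.6455 -0.1682  0.0946] [ 3.141e+00 -2.000e-03 -3.127e+00] F [-1.1  -0.14 -5.68] M [ 0.043  0.015 -0.008] 0.0541 65.4
to [ 0.6445 -0.1677  0.062   3.1556] dp [ 1.   0.6 32.6] turn 0.0
```

View pics/c3.png

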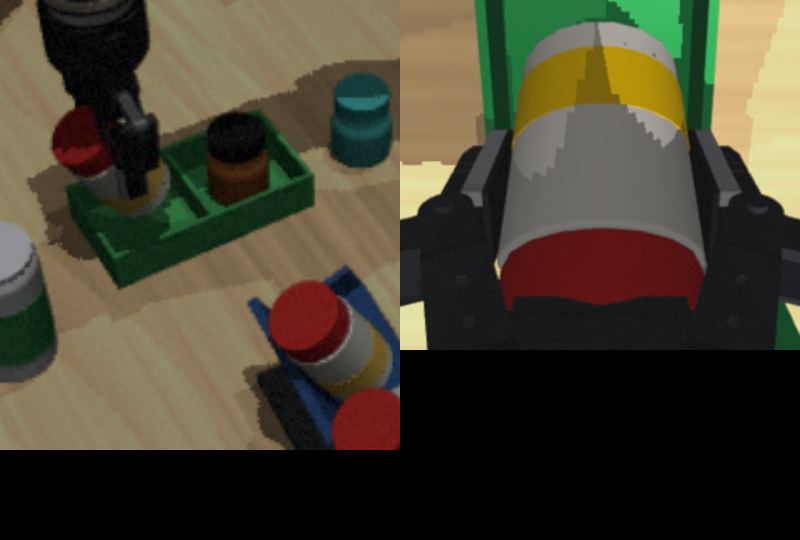

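The tub hangs leaning over the far bay, centred sideways with its rear edge clear of the divider. I'm lowering it slowly.

```bash
python3 -m jog '{"dp":[[1,0,10],[1,0,18],[1,0,24],[1,0,28],[1,0,28]],"turn":[0,0,0,0,0]}'|grep -E "tool|contact"; python3 -m jog '{"dp":[[0,0,1],[0,0,2],[0,0,3],[0,0,4]],"turn":[0,0,0,0]}'|grep -E "tool|contact"
```

```text
tool_pos: [0.6446, -0.1684, 0.0668]
contact_force: [-0.3, 0.2, -6.1]
tool_pos: [0.6453, -0.1686, 0.064]
contact_force: [0.0, -0.1, -5.5]
```

```bash
for i in 1 2 3; do python3 -m jog '{"dp":[[0,0,0.7],[0,0,1.4],[0,0,2]],"turn":[0,0,0]}'|grep -E "tool|contact"; done
```

```text
tool_pos: [0.6452, -0.1685, 0.0618]
contact_force: [0.1, 0.1, -6.1]
tool_pos: [0.6454, -0.1686, 0.0607]
contact_force: [-1.8, -0.2, 1.0]
tool_pos: [0.6457, -0.1686, 0.0603]
contact_force: [-4.1, 0.8, 10.4]
```

```bash
python3 -m jog '{"dp":[[2,0,-0.5],[4,0,-0.5],[6,0,-0.5],[8,0,0],[8,0,0]],"turn":[0,0,0,0,0]}'|grep -E "tool|contact"; python3 - <<'E'
from h import *
go();cv2.imwrite("pics/w4.png",bot.capture("wrist")[150:480,140:500,::-1])
E
```

```text
tool_pos: [0.642, -0.1687, 0.0603]
contact_force: [5.3, 0.9, 5.3]
t 8.2 [ 0.642  -0.1687  0.0603] [-3.14   0.012 -3.127] F [5.34 0.94 5.3 ] M [ 0.133 -1.354  0.008] 0.0541 67.0
```

View pics/w4.png

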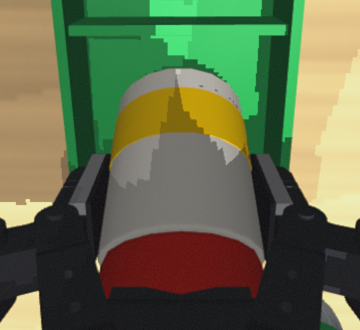

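The tub's edge is sticking on the floor and the tool lags, so the tub hasn't turned in the pads yet. I'll drag a little further.

```bash
for i in 1 2; do python3 -m jog '{"dp":[[1.5,0,0.3],[3,0,0.6],[4.5,0,0.8],[6,0,1],[6,0,1]],"turn":[0,0,0,0,0]}'|grep -E "tool|contact|orient"; done
```

```text
tool_pos: [0.6375, -0.169, 0.0602]
orientation: [-3.14, 0.016, -3.127]
contact_force: [6.4, 1.3, 7.5]
tool_pos: [0.6331, -0.1692, 0.0601]
orientation: [-3.139, 0.019, -3.127]
contact_force: [7.2, -1.1, 9.3]
```

```bash
cat >> h.py <<'E'
def tilt(im):
    # rows (column strip 305-335) of yellow band and lid, wrist image
    h=cv2.cvtColor(im,cv2.COLOR_RGB2HSV)[:,305:336].astype(int);
    y=(abs(h[...,0]-25)<6)&(h[...,1]>180);r=((h[...,0]<8)|(h[...,0]>172))&(h[...,1]>150)
    f=lambda m:np.nonzero(m.mean(1)>.6)[0][[0,-1]] if (m.mean(1)>.6).any() else None
    print("yellow",f(y),"red",f(r))
E
python3 - <<'E'
from h import *
tilt(cv2.imread("pics/w2.png")[:,:,::-1])
a=np.zeros((480,640,3),np.uint8);a[150:480,140:500]=cv2.imread("pics/w4.png")[:,:,::-1];tilt(a)
tilt(bot.capture("wrist"))
# predicted band/lid edge rows for lean angle, camera fixed to tool
c=bot.calibration("wrist");K=c["intrinsics"];Mi=np.linalg.inv(c["hand_eye"])
for deg in (28,24,20,15,10,5,0):
    t=np.deg2rad(deg);d0=.0476
    # tool: x=-world x, z down. facing side of tub is toward -world x = +tool x
    out=[]
    for dd in (.068,):
        ax=dd-d0;r=.0275
        p=np.array([-ax*np.sin(t)+r*np.cos(t),0,.003-ax*np.cos(t)-r*np.sin(t)])
        q=Mi[:3,:3]@p+Mi[:3,3];out.append(K[1,1]*q[1]/q[2]+K[1,2])
    ax=-d0;p=np.array([-ax*np.sin(t)+r*np.cos(t),0,.003-ax*np.cos(t)-r*np.sin(t)]);q=Mi[:3,:3]@p+Mi[:3,3];out.append(K[1,1]*q[1]/q[2]+K[1,2])
    print(deg,np.round(out))
E
```

```text
yellow [238 281] red [384 442]
yellow [238 281] red [383 442]
yellow [238 281] red [382 441]
28 [362. 205.]
24 [353. 208.]
20 [344. 212.]
15 [333. 218.]
10 [323. 224.]
5 [312. 230.]
0 [303. 237.]
```

The tilt hasn't changed: band rows are the same, so the pads hold the lean and the edge just slid. Instead I'll move the tub back, rest its edge lightly on the floor, then loosen and regrip in short pulses so its weight rights it a little at a time.

```bash
python3 -m jog '{"dp":[[-5,0,-4],[-10,0,-7],[-16,0,-7],[-22,0,-7],[-22,0,-7]],"turn":[0,0,0,0,0]}'|grep -E "tool|contact|orient"; python3 -m jog '{"dp":[[0,0,0],[0,0,0]],"turn":[0,0]}'|grep -E "tool|contact|orient"; python3 -c "
from h import *
tilt(bot.capture('wrist'))"
```

```text
tool_pos: [0.6473, -0.1682, 0.0613]
orientation: [3.141, -0.001, -3.127]
contact_force: [-0.5, -0.1, -6.3]
tool_pos: [0.6466, -0.1683, 0.062]
orientation: [3.141, -0.002, -3.127]
contact_force: [0.0, -0.7, -6.3]
yellow [238 281] red [384 442]
```

```bash
python3 -m jog '{"dp":[[0,0,0.6],[0,0,1.2],[0,0,1.2]],"turn":[0,0,0]}'|grep -E "tool|contact"; python3 -m jog '{"dp":[[0,0,0]],"turn":[0]}' 0.67|grep -E "tool|contact|grip";python3 -m jog '{"dp":[[0,0,0],[0,0,0]],"turn":[0,0]}' 0.5|grep -E "tool|contact|grip"; python3 -c "
from h import *
tilt(bot.capture('wrist'))"
```

```text
tool_pos: [0.647, -0.1685, 0.0615]
contact_force: [-0.7, -0.1, -5.0]
tool_pos: [0.648, -0.1687, 0.0625]
contact_force: [-0.7, 0.3, 1.0]
grip_width: 0.0572
grip_force: 0.0
tool_pos: [0.6482, -0.1688, 0.0631]
contact_force: [0.0, -0.6, 2.0]
grip_width: 0.0543
grip_force: 61.4
yellow [215 247] red [327 441]
```

The tub turned by about 26° and looks practically upright. I'm releasing and checking.

```bash
python3 -m jog '{"dp":[[0,0,0],[0,0,0],[0,0,0]],"turn":[0,0,0]}' 0.8|grep -E "tool|contact|grip"; python3 - <<'E'
from h import *
tilt(bot.capture('wrist'))
E
python3 -m jog '{"dp":[[0,0,-20],[0,0,-60],[0,0,-110],[0,0,-150],[0,0,-190]],"turn":[0,0,0,0,0]}'|grep -E "tool|contact"
python3 - <<'E'
from h import *
b=bot.capture("wrist")[:,:,::-1];s=bot.capture("scene")[100:400,150:450,::-1]
cv2.imwrite("pics/c5.png",np.hstack([cv2.resize(b,(440,330)),cv2.resize(s,(330,330))]))
cv2.imwrite("pics/s5.png",bot.capture("scene")[:,:,::-1]);go(seat(1,z=.25),seat(1,z=.105),bay(z=.25))
E
```

```text
tool_pos: [0.6473, -0.1685, 0.0616]
contact_force: [-0.0, -0.3, -0.7]
grip_width: 0.0682
grip_force: 0.0
yellow [195 204] red [236 426]
tool_pos: [0.6471, -0.1685, 0.2537]
contact_force: [0.2, 0.6, -0.3]
t 11.7 [ 0.649  -0.1689  0.2556] [-3.14   0.008 -3.127] F [-0.35  0.61 -0.88] M [0.009 0.021 0.009] 0.0684 0.0
to [0.6019 0.1794 0.25   3.0656] dp [ 42.2 348.9   4.6] turn 0.09
to [0.6019 0.1794 0.105  3.0656] dp [ 43.3 349.2 149.5] turn 0.09
to [ 0.6295 -0.1679  0.25    3.1556] dp [19.5  1.3  5.4] turn 0.0
```

View pics/c5.png

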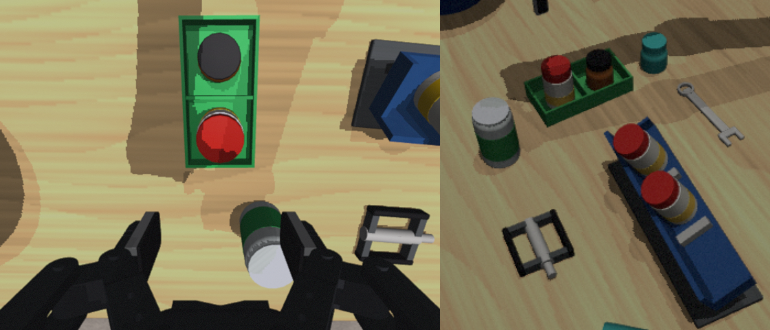

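The full tub stands upright in the free far bay and the gripper is clear. The jar is in place and both empties are still seated. At 5.9 N it weighs far more than any empty, so I'm handing in.

```bash
python3 -c "
from cell import bot
print(bot.finish_job())"
```

```text
the job is handed in; nothing more can be done
None
```

The job is handed in at about 12 s of the 56 s: the full tub (about 0.6 kg by feel, from the +y-end seat) stands upright in the caddy's free far bay; its last righting was a quick tip under its own weight, not a fully controlled lowering. The two empty tubs were never moved and remain in their rack seats.

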